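# Clear the kitting tray and lay in the T bracket

## Robot

A 7-joint arm with a two-finger parallel gripper is mounted at the origin on the work surface. World frame = base frame: x ahead of the robot, y to its left, z up, the work surface at z = 0. Lengths are in m, angles in rad, forces in N, time in s.
With the tool pointing down it reaches from about 0.425 to 0.825 m from the base axis. Payload 3.6 kg.
Tool frame: the origin (TCP) lies at the very end of the fingers, on their centre line; the grasp point (between the pads) lies env.grip_depth behind it (env.grip_depth is the distance from the TCP to the grasp point, in m); z points along the fingers, y is the line along which they close (so a half turn about z gives the same grasp; the last joint's range is limited). The gripper opens to 85 mm and grips with 20 to 120 N. Pads are 22 mm wide; open, the fingers measure 114 mm over their backs; the gripper's body (76 mm by 85 mm) begins 54 mm behind the grasp point. The pads swing forward as they close: fully open they stand 13 mm farther back than shut.
Start: joints at [-0.026, 0.615, -0.013, 1.423, 0.008, 1.103, -0.04], TCP at [0.65, 0, 0.231] pointing down, gripper open.
Joint ranges: [-3.12, 3.12], [-0.3, 2.06], [-1.34, 1.32], [0.26, 2.42], [-1.36, 4.5], [0.01, 1.98], [-2.84, 2.84]. Speed limits (rad/s): [2.79, 2.79, 3.14, 3.14, 3.14, 3.14, 3.14].

## Interface

Orientations are given as a unit quaternion [w, x, y, z].
In Python, from rig import env, snapshot gives the robot as it stands.
- The arm moves only by the shell command python3 -m jog 'ROWS' [FORCE]. ROWS is JSON, a list of rows, each a list of 7 numbers: the turn, a rotation vector about the world's x, y, z each as a share of 90 degrees, from -1 to 1, then the shift along the world's x, y, z each as a share of 15 cm, from -1 to 1, then the closure, from -1 (fully open) to 1 (shut). In form: [[rx, ry, rz, tx, ty, tz, hand], ...]. A call has 1 to 8 rows; each row is the pose to reach, as a shift and turn from the pose commanded when the call began; what a row does not reach only later rows make up. A row lasts 1/12 s, in which the tool goes at most 41.7 mm and 7.16 degrees, less where a joint would pass 70% of its speed; a pose out of reach is approached as far as the arm can. A call with a number of a shift or a turn outside -1 to 1 is refused whole. A call with a gripper value outside its range is refused whole. The fingers move at their own pace and stop on an object; FORCE is the grip in N (left out, the last holds). Time passes only in rows, so rows that repeat a pose let the fingers close. It gives the time, the measured TCP pose, the force, the opening and the grip force at its end, in the units of the state.
- env.read_state(): the state, without advancing time (a new reading comes with each control period).
- snapshot(name): name is "scene" or "side" or "wrist"; returns a dict with "frame" (384x512x3 uint8, red, green, blue), "fx", "fy", "cx", "cy" (pixels), "k1" (the pictures are not rectified: a ray, as slopes to the right and down, at radius r is drawn at 1 + k1 r^2 times it, then the intrinsics apply), "eye" and "orientation" of the camera in the world. Camera axes: x right, y up, looking along -z (the intrinsics and any distortion apply to the point x, -y, -z); pixel columns grow to the right and rows downward; lengths in m; the calibration is good to about 2 mm. A picture is of the moment at which its call begins. There is no depth.
- env.finish_job(): hands the job in; it is judged then, once.
The state is a dict: "clock": time; "qpos": joint angles; "qd": joint speeds; "joint_torque": joint torques, N m; "ee_pos": TCP position; "eef_rot": TCP orientation; "force": force on the tool from outside, world axes, zero at the start; "torque": the same for the moment, N m; "width": finger opening in m; "grip_force": force on a finger pad.
Only numpy, scipy, OpenCV 4.12 (cv2) and the standard library are available. Lean on these libraries where they do the work, as an engineer would, in place of code of your own. Each camera call takes 0.05 s, during which the arm holds its last target. There are 200 camera calls.

## Task

A stray red knob is sitting in the T-shaped compartment of the blue kitting tray. First take it out and leave it in the white bin, then lay the black T bracket flat on the floor of that compartment, its crossbar in the wide end; set the bracket down rather than dropping it. Leave the aluminium bar in the tray and the blue and white knobs where they are.

Things in the scene. Friction and masses are not known exactly. Their poses are not given: they have to be found in the camera images.
- bracket: loose flat black T-shaped bracket, about 130 g, lying flat on the table beside the tray; 110 (x) x 58 (y) x 14 mm thick. Origin: middle of its length, on the underside; z up, x along the stem towards the crossbar. Stem 24 mm wide, x = -55 to +29 mm; crossbar 58 mm wide, x = +29 to +55 mm. Centre of mass at x = +10 mm. Its x starts within 65 degrees of world x.
- bracket_head (a point): middle of the bracket's crossbar, at x = +42 mm, z = +7 mm in the bracket's frame.
- tray: blue kitting tray fixed to the table, 170 (x) x 108 (y) x 11 mm high. Origin: centre of its underside; z up; yaw within 20 degrees. Floor 4 mm thick, blue walls rising 7 mm above it (a seated bracket stands 7 mm above them). At its +x end the T compartment, its T marked pale blue on the floor; at its -x end a crosswise one (33 x 96 mm) with an aluminium bar in it.
- slot (a point): where the bracket's origin belongs, on the T compartment's floor (tray frame x +19.5, z +4 mm); axes as the tray; the bracket's x must point along slot x (the reverse does not fit). Compartment: tail x -59.5 to -22 mm, 33 mm wide; middle x -22 to +24.5 mm, 96 mm wide, finger room beside the stem; wide end x +24.5 to +59.5 mm, 67 mm wide. Bracket play 4.5 mm all round.
- red_knob: loose red thumb knob (30 g) standing upright on the floor of the T-shaped compartment, in its middle or wide part; 32 mm tall. Origin: centre of its underside. Foot 26 mm in diameter and 7 mm tall, above it a round grip 24 mm in diameter (26 over its shallow flutes).
- red_knob_center (a point): middle of the red knob, on its axis 16 mm above its underside.
- bin: white square open bin fixed to the table, 120 x 120 x 30 mm tall outside, walls and floor 4 mm thick. Origin: centre of its underside.
- bar: bystander: loose aluminium bar 24 x 86 x 14 mm lying in the tray's crosswise compartment. Origin: centre of its underside; long axis y.
- blue_knob: bystander: blue thumb knob like the red one, standing on the table beyond the tray. Origin: centre of its underside.
- white_knob: bystander: white thumb knob like the red one, standing on the table beyond the tray. Origin: centre of its underside.

How it is judged:
On the way, in this order (a step that is already met when the one before it is completed fails the run):
1. the red knob lies released in the white bin (x of red_knob_center in the frame of bin between -0.056 and 0.056 m and y of red_knob_center in the frame of bin between -0.056 and 0.056 m and z of red_knob_center in the frame of bin below 0.03 m and contact force between the fingers and red_knob below 0.1 N), for 0.2 s.
2. the bracket lies flat on the floor of the T-shaped compartment, crossbar in the wide end (x of bracket in the frame of slot between -0.008 and 0.008 m and y of bracket in the frame of slot between -0.008 and 0.008 m and z of bracket in the frame of slot between -0.003 and 0.003 m and angle between bracket's own z axis and vertical below 0.06 rad and x of bracket_head in the frame of slot above 0.025 m and angle between the x axis of bracket and the x axis of slot, either way round below 0.2 rad and contact force between the fingers and bracket below 0.1 N), for 0.2 s.
At the end, for the whole second after the job is handed in: Bracket flat (0.06 rad) on the T compartment's floor (within 3 mm), origin within 8 mm of the slot point in x and y, yaw within 0.2 rad, crossbar in the wide end; red knob inside the white bin (its middle within 56 mm of centre in bin x and y, below the rim); both released, at rest (all of step 1 and all of step 2 and linear speed of each of bracket, red_knob below 0.02 m/s); the robot touches nothing.
It fails at once if the bracket is dropped: let go and falling (faster than 0.3 m/s) with its underside more than 25 mm above the compartment's floor (z of bracket in the frame of slot above 0.025 m and contact force between the fingers and bracket below 0.1 N and linear speed of bracket above 0.3 m/s).
It fails at once if the aluminium bar, the blue knob or the white knob is moved more than 30 mm (distance of any of bar, blue_knob, white_knob from where it was at the start of the episode above 0.03 m).
It also fails if it takes over 58 s, if anything falls off the work surface, if the arm or the gripper's body presses on something with over 40 N, if the wrist force passes 120 N, or if a joint passes its speed limit or range.

## Working session

There is one attempt and no reset: what is moved stays moved. The work goes in short steps, Python scripts to look and compute and a shell command to move; the robot and the scene stay as the last step left them, time stands still between calls to the robot, and variables do not carry over. Pictures are saved under pics/ and viewed, at most 12 in all, crops included, and the job is handed in when it is done.

```bash
mkdir -p pics; ls; cat > h.py <<'E'
import numpy as np, cv2
from scipy.spatial.transform import Rotation as R
from rig import env, snapshot
def snap(name,out=None):
    s=snapshot(name)
    if out: cv2.imwrite('pics/'+out,s['frame'][:,:,::-1])
    return s
def rot(q): return R.from_quat([q[1],q[2],q[3],q[0]])
def ray(s,px):
    px=np.atleast_2d(np.array(px,float))
    d=np.c_[(px[:,0]-s['cx'])/s['fx'],(px[:,1]-s['cy'])/s['fy']]
    u=d.copy()
    for _ in range(20): u=d/(1+s['k1']*(u**2).sum(1,keepdims=True))
    return rot(s['orientation']).apply(np.c_[u[:,0],-u[:,1],-np.ones(len(u))])
def onplane(s,px,z):
    r=ray(s,px); e=np.array(s['eye'])
    return e+r*((z-e[2])/r[:,2])[:,None]
E
python3 - <<'E'
from h import *
st=env.read_state(); print(st, env.grip_depth)
for n in ['scene','wrist','side']:
    s=snap(n,n+'0.png'); print(n,s['eye'],s['orientation'],s['fx'],s['k1'])
a=[cv2.imread(f'pics/{n}0.png') for n in ['scene','wrist','side']]
E
```

```text
pics
{'clock': 0.0, 'qpos': array([-0.0265124 ,  0.61597378, -0.0126588 ,  1.4249158 ,  0.00811253,
        1.10339202, -0.04040304]), 'qd': array([-0.00052744,  0.00211772, -0.00214594, -0.00029962, -0.00094332,
        0.00136634, -0.00085927]), 'joint_torque': array([ 1.38264377e-04, -4.69217670e+01,  2.59523503e-01, -1.71036780e+01,
        1.00907375e-02,  9.80606623e-03,  4.10031795e-07]), 'ee_pos': array([6.49228352e-01, 3.67351839e-05, 2.30097014e-01]), 'eef_rot': array([-0.00092375,  0.70706504,  0.70714729, -0.00094208]), 'force': array([-0.03249996,  0.06630672, -0.90071964]), 'torque': array([-0.06747963,  0.00800929, -0.03175936]), 'grip_force': 0.0, 'width': 0.08554299998807627} 0.0187
scene [1.06558771 0.33764736 0.62504518] [0.39802287 0.17981406 0.3490286  0.8291102 ] 398.9150342130067 0.04123870869391225
wrist [0.64919076 0.08043931 0.37240857] [ 9.87109972e-01 -1.60040309e-01  9.80956696e-04 -1.99336420e-04] 314.01067452050853 -0.08911092477082691
side [0.25461885 0.69914237 0.90682381] [-0.2116108  -0.07440106  0.34804937  0.91024556] 462.4800863819818 0.042971837267148996
```

View pics/scene0.png

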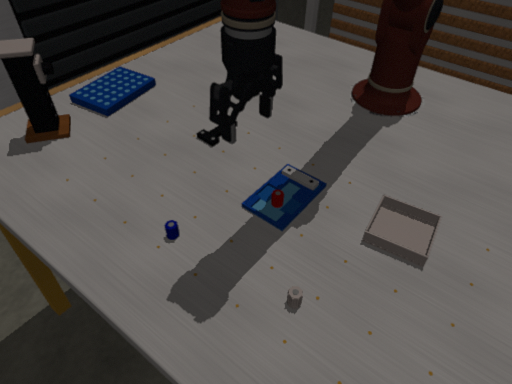

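View pics/side0.png

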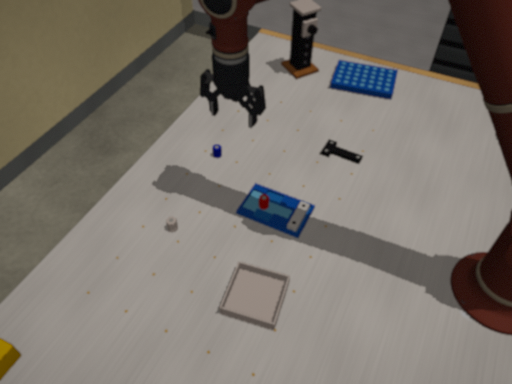

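Scene: tray around (285,196), red knob (278,199), bin (402,230), bracket partly hidden behind the fingers at (208,135). Side: bracket fully visible at (342,152) with its crossbar to the left, tray (275,210), knob (264,202), bin (254,295).

```bash
cat >> h.py <<'E'
def mask(s,lo,hi,roi=None,k=0):
    hsv=cv2.cvtColor(s['frame'],cv2.COLOR_RGB2HSV); m=cv2.inRange(hsv,np.array(lo),np.array(hi))
    if roi: z=np.zeros_like(m); x0,y0,x1,y1=roi; z[y0:y1,x0:x1]=m[y0:y1,x0:x1]; m=z
    if k: m=cv2.morphologyEx(m,cv2.MORPH_CLOSE,np.ones((k,k),np.uint8))
    return m
def big(m):
    c,_=cv2.findContours(m,cv2.RETR_EXTERNAL,cv2.CHAIN_APPROX_NONE); return max(c,key=cv2.contourArea)[:,0,:]
def rect(s,c,z):
    p=onplane(s,c,z)[:,:2]; r=cv2.minAreaRect((p*1000).astype(np.float32)); return r,cv2.boxPoints(r)
E
python3 - <<'E'
from h import *
np.set_printoptions(precision=1,suppress=True)
rois={'side':dict(tray=(225,175,325,245),bin=(205,255,300,335),br=(312,135,370,168)),
'scene':dict(tray=(235,160,335,230),bin=(355,190,450,270),br=None)}
for n in rois:
    s=snap(n); ro=rois[n]
    m=mask(s,(95,80,30),(130,255,255),ro['tray'],3); c=big(m)
    r,b=rect(s,c,0.011); print(n,'tray',r,'\n',b)
    m=mask(s,(0,130,40),(8,255,255),ro['tray'])|mask(s,(172,130,40),(180,255,255),ro['tray']); c=big(m)
    print(' red', c.mean(0), onplane(s,[c.mean(0)],0.02)*1000, cv2.boundingRect(c))
    x0,y0,x1,y1=ro['bin']; print(' bin bg', s['frame'][y0,x0],s['frame'][(y0+y1)//2,(x0+x1)//2])
    if ro['br']:
        m=mask(s,(0,0,0),(180,255,50),ro['br']); c=big(m); r,b=rect(s,c,0.012);print(' br',r,'\n',b, cv2.contourArea(c))
        f=cv2.resize(s['frame'][125:345,190:380],None,fx=3,fy=2.7)[:,:,::-1]; cv2.imwrite('pics/sc1.png',f)
E
```

```text
side tray ((529.9912719726562, 13.584217071533203), (111.83352661132812, 168.9493408203125), 89.55873107910156) 
 [[445.1 -41.7]
 [614.  -43. ]
 [614.9  68.8]
 [445.9  70.1]]
 red [263.5 200.8] [[564.5   9.3  20. ]] (259, 195, 10, 14)
 bin bg [155 149 142] [149 137 129]
 br ((446.8934631347656, -253.432861328125), (61.15708923339844, 103.8359603881836), 86.23883819580078) 
 [[ 393.1 -280.5]
 [ 496.7 -287.4]
 [ 500.7 -226.3]
 [ 397.1 -219.5]] 255.5
scene tray ((534.253173828125, 13.882312774658203), (111.85431671142578, 176.8697052001953), 89.52220153808594) 
 [[445.4 -41.3]
 [622.2 -42.8]
 [623.2  69.1]
 [446.3  70.5]]
 red [277.3 198.1] [[561.9  13.7  20. ]] (271, 190, 13, 18)
 bin bg [113 109 106] [108  99  94]
```

View pics/wrist0.png

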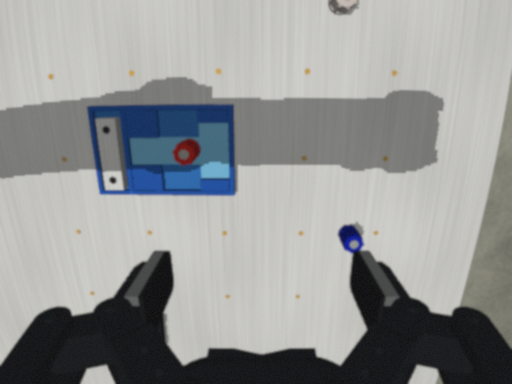

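Wrist: tray corners about (88,106), (235,104), (236,195), (98,195), bar at the world -x end, knob top at (181,155), foot (190,148); blue knob (350,237), white one (343,5). Tray x is along world x.

```bash
python3 - <<'E'
from h import *
np.set_printoptions(precision=1,suppress=True)
s=snap('wrist')
m=mask(s,(95,80,30),(130,255,255),(75,95,245,205),3); c=big(m)
r,b=rect(s,c,0.011); print('tray',r,'\n',b)
m=mask(s,(0,130,30),(8,255,255),(75,95,245,205))|mask(s,(172,130,30),(180,255,255),(75,95,245,205)); c=big(m)
print('red',c.mean(0),onplane(s,[c.mean(0)],0.02)*1000,cv2.boundingRect(c))
w=ray(s,[c.mean(0)])[0]; rays=[(np.array(s['eye']),w)]
for n,roi in (('side',(225,175,325,245)),('scene',(235,160,335,230))):
    t=snap(n); m=mask(t,(0,130,30),(8,255,255),roi)|mask(t,(172,130,30),(180,255,255),roi); rr=cv2.boundingRect(m)
    rays.append((np.array(t['eye']),ray(t,[(rr[0]+rr[2]/2-.5,rr[1]+rr[3]/2-.5)])[0]))
A=0;B=0
for e,d in rays:
    d=d/np.linalg.norm(d); P=np.eye(3)-np.outer(d,d); A=A+P; B=B+P@e
print('red tri',np.linalg.solve(A,B)*1000)
t=snap('side'); print('bin side\n',onplane(t,[(240,264),(289,275),(275,327),(219,312)],0.03)*1000)
t=snap('scene'); print('bin scene\n',onplane(t,[(387,199),(439,213),(417,260),(364,240)],0.03)*1000)
E
```

```text
tray ((531.4913940429688, 9.821491241455078), (106.81481170654297, 168.86968994140625), 89.50230407714844) 
 [[446.6 -42.9]
 [615.5 -44.3]
 [616.4  62.5]
 [447.5  64. ]]
red [185.7 151.4] [[562.7  11.1  20. ]] (173, 140, 26, 25)
red tri [563.   12.2  20.1]
bin side
 [[528.3 206.9  30. ]
 [419.5 184.4  30. ]
 [397.2 306.9  30. ]
 [513.7 328.1  30. ]]
bin scene
 [[426.1 198.6  30. ]
 [396.4 297.1  30. ]
 [536.7 307.6  30. ]
 [556.  212.   30. ]]
```

View pics/sc1.png

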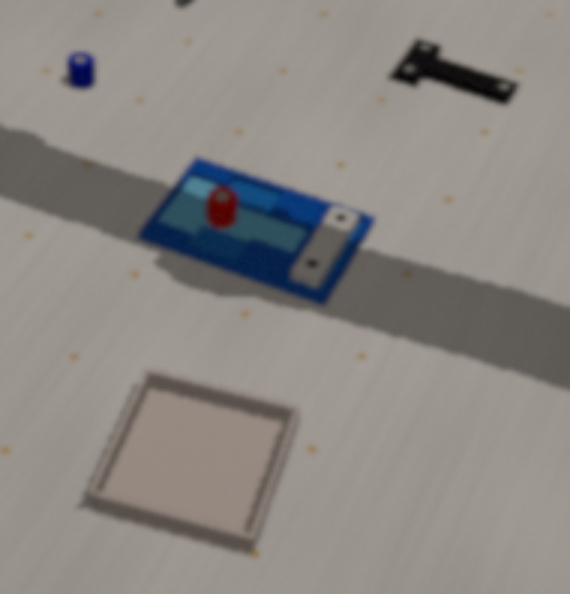

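Bin centre ≈ (470,254), knob ≈ (563,11.5), tray centre ≈ (531.5,11), yaw ≈ 0. The fingers already close along world x, which suits the knob.

```bash
python3 -m jog '[[0,0,0,-0.25,0.04,-0.1,-1],[0,0,0,-0.5,0.077,-0.3,-1],[0,0,0,-0.575,0.077,-0.5,-1],[0,0,0,-0.575,0.077,-0.75,-1],[0,0,0,-0.575,0.077,-0.95,-1],[0,0,0,-0.575,0.077,-0.95,-1],[0,0,0,-0.575,0.077,-0.95,-1]]' 30
python3 - <<'E'
from h import *
s=snap('wrist','w1.png'); roi=(0,0,512,384)
m=mask(s,(0,130,30),(8,255,255),roi)|mask(s,(172,130,30),(180,255,255),roi); c=big(m)
print('red',c.mean(0),onplane(s,[c.mean(0)],0.02)*1000,cv2.boundingRect(c))
E
```

```text
clock: 1.08
ee_pos: [0.5631, 0.0116, 0.088]
eef_rot: [-0.001, 0.707, 0.707, -0.001]
force: [0.1, 0.7, -0.8]
width: 0.085
grip_force: 0.0
red [261.68907563 206.39495798] [[562.87059557  10.56502182  20.        ]] (244, 184, 37, 45)
```

```bash
python3 -m jog '[[0,0,0,0,0,-0.2,-1],[0,0,0,0,0,-0.4,-1],[0,0,0,0,0,-0.52,-1],[0,0,0,0,0,-0.52,0.3],[0,0,0,0,0,-0.52,0.6],[0,0,0,0,0,-0.52,0.9],[0,0,0,0,0,-0.52,0.9],[0,0,0,0,0,-0.52,0.9]]' 30
```

```text
clock: 1.8
ee_pos: [0.5651, 0.0116, 0.0127]
eef_rot: [0.001, 0.707, 0.707, 0.001]
force: [0.3, 0.6, -0.4]
width: 0.0256
grip_force: 0.1
```

```bash
python3 -m jog '[[0,0,0,0,0,0,1],[0,0,0,0,0,0,1],[0,0,0,0,0,0.2,1],[0,0,0,0,0,0.4,1],[0,0,0,0,0,0.6,1],[0,0,0,0,0,0.6,1]]' 30
```

```text
clock: 2.3
ee_pos: [0.5682, 0.0117, 0.1073]
eef_rot: [0.004, 0.707, 0.707, 0.005]
force: [1.2, -0.4, 0.5]
width: 0.0232
grip_force: 29.6
```

```bash
python3 -m jog '[[0,0,0,-0.1,0.25,0,1],[0,0,0,-0.2,0.5,0,1],[0,0,0,-0.3,0.75,0,1],[0,0,0,-0.4,1,0,1]]' && python3 -m jog '[[0,0,0,-0.1,0.25,0,1],[0,0,0,-0.2,0.5,0,1],[0,0,0,-0.22,0.61,0,1],[0,0,0,-0.22,0.61,0,1],[0,0,0,-0.22,0.61,0,1]]'
python3 - <<'E'
from h import *
print(env.read_state()['ee_pos'])
a=snap('scene')['frame'][130:300,300:500]; b=snap('side')['frame'][190:350,180:380]
f=np.hstack([cv2.resize(a,(400,340)),cv2.resize(b,(400,340))]); cv2.imwrite('pics/bin1.png',f[:,:,::-1])
E
```

```text
clock: 2.63
ee_pos: [0.5032, 0.1629, 0.1014]
eef_rot: [0.0, 0.708, 0.707, 0.001]
force: [0.1, 0.2, -0.1]
width: 0.0229
grip_force: 29.6
clock: 3.05
ee_pos: [0.4702, 0.2544, 0.1011]
eef_rot: [-0.0, 0.706, 0.708, 0.0]
force: [0.2, -0.3, -0.8]
width: 0.0228
grip_force: 29.6
[0.47024283 0.25439315 0.10109315]
```

View pics/bin1.png

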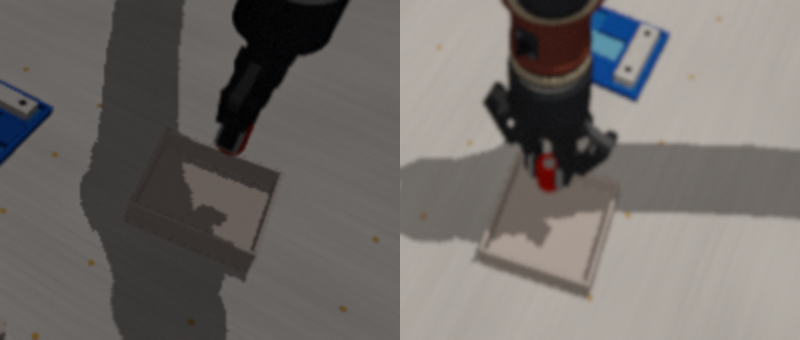

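Scene (left) shows the knob held at (232,150), over the bin's far part as expected from its height; side agrees (548,170). Lower it and let go.

```bash
python3 -m jog '[[0,0,0,0,0,-0.2,1],[0,0,0,0,0,-0.4,1],[0,0,0,0,0,-0.57,1],[0,0,0,0,0,-0.57,1],[0,0,0,0,0,-0.57,0.1],[0,0,0,0,0,-0.57,0.1],[0,0,0,0,0,-0.57,0.1],[0,0,0,0,0,-0.57,0.1]]' && python3 -m jog '[[0,0,0,0,0,0.2,0.1],[0,0,0,0,0,0.4,0.1],[0,0,0,0,0,0.6,0.1],[0,0,0,0,0,0.8,-0.5],[0,0,0,0,-0.25,0.9,-0.5],[0,0,0,0,-0.5,0.9,-0.5],[0,0,0,0,-0.75,0.9,-1],[0,0,0,0,-1,0.9,-1]]'
python3 - <<'E'
from h import *
a=snap('scene')['frame'][130:300,300:500]; b=snap('side')['frame'][190:350,180:380]
f=np.hstack([cv2.resize(a,(400,340)),cv2.resize(b,(400,340))]); cv2.imwrite('pics/bin2.png',f[:,:,::-1])
E
```

```text
clock: 3.82
ee_pos: [0.4715, 0.2531, 0.0167]
eef_rot: [0.0, 0.707, 0.707, 0.001]
force: [0.6, -0.3, -0.5]
width: 0.0383
grip_force: 0.0
clock: 4.48
ee_pos: [0.4707, 0.1018, 0.1519]
eef_rot: [0.001, 0.707, 0.708, 0.001]
force: [1.1, -0.5, -0.3]
width: 0.0846
grip_force: 0.0
```

View pics/bin2.png

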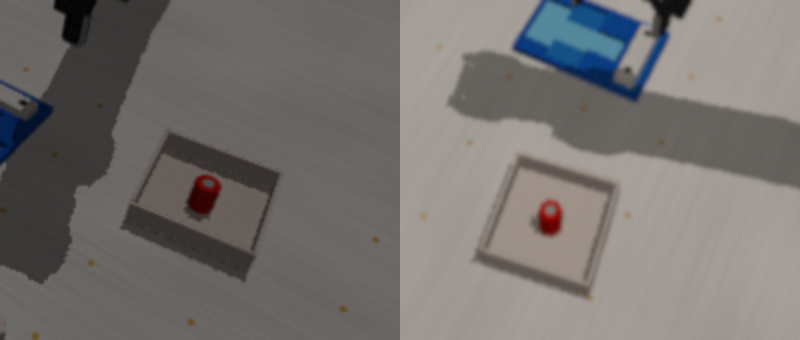

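The red knob stands released in the bin, in the middle of both views. Now over to the bracket, turning the tool by -90° so that it closes across the stem.

```bash
python3 -m jog '[[0,0,-0.07,0,-0.15,0.1,-1],[0,0,-0.15,0,-0.3,0.2,-1],[0,0,-0.22,0,-0.45,0.3,-1],[0,0,-0.3,0,-0.6,0.4,-1],[0,0,-0.37,0,-0.75,0.5,-1],[0,0,-0.45,0,-0.9,0.5,-1],[0,0,-0.5,0,-1,0.5,-1],[0,0,-0.5,0,-1,0.5,-1]]' && python3 -m jog '[[0,0,-0.07,0,-0.15,0,-1],[0,0,-0.15,0,-0.3,0,-1],[0,0,-0.22,0,-0.45,0,-1],[0,0,-0.3,0,-0.6,0,-1],[0,0,-0.37,0,-0.75,0,-1],[0,0,-0.45,0,-0.9,0,-1],[0,0,-0.5,0,-1,0,-1],[0,0,-0.5,0,-1,0,-1]]' && python3 -m jog '[[0,0,0,-0.07,-0.25,0,-1],[0,0,0,-0.07,-0.37,0,-1],[0,0,0,-0.07,-0.37,0,-1]]'
python3 - <<'E'
from h import *
s=snap('wrist','w2.png'); print(env.read_state()['qpos'])
E
```

```text
clock: 5.25
ee_pos: [0.4705, -0.0505, 0.2265]
eef_rot: [0.001, 0.925, 0.379, 0.001]
force: [0.1, 0.0, -0.3]
width: 0.0852
grip_force: 0.0
clock: 5.92
ee_pos: [0.4706, -0.1993, 0.2257]
eef_rot: [0.001, 1.0, -0.002, 0.0]
force: [-0.6, -0.8, -0.2]
width: 0.0854
grip_force: 0.0
clock: 6.17
ee_pos: [0.4596, -0.2552, 0.2258]
eef_rot: [0.001, 1.0, -0.001, 0.0]
force: [0.5, -0.5, -0.3]
width: 0.0853
grip_force: 0.0
[ 0.13073389  0.46070207  0.48756258  1.80295306 -0.26131111  0.94188592
 -0.83954363]
```

View pics/w2.png

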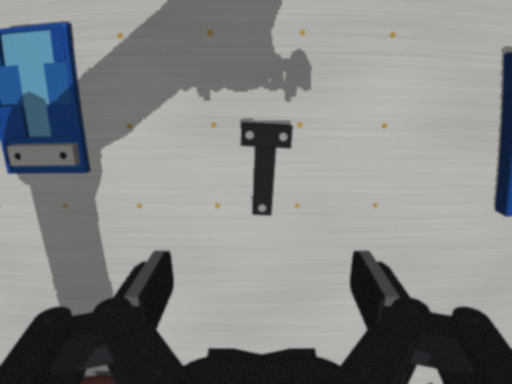

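The bracket is fully visible: crossbar (241–292, 120–148), stem end at (262,215), i.e. crossbar towards +x.

```bash
cat > br.py <<'E'
from h import *
import sys
np.set_printoptions(precision=4,suppress=True)
def bracket(s,roi,z=0.012,v=60):
    c=big(mask(s,(0,0,0),(180,255,v),roi,9)); p=onplane(s,c,z)[:,:2]
    m=cv2.moments((p*1e4).astype(np.float32).reshape(-1,1,2)); com=np.array([m['m10'],m['m01']])/m['m00']/1e4
    r=cv2.minAreaRect((p*1000).astype(np.float32)); b=cv2.boxPoints(r)
    e=[b[1]-b[0],b[2]-b[1]]; ax=max(e,key=np.linalg.norm); ctr=np.array(r[0])/1000; ax=ax/np.linalg.norm(ax)
    if ax@(com-ctr)<0: ax=-ax
    return ctr,np.degrees(np.arctan2(ax[1],ax[0])),r[1],com,ctr+0.010*ax
if __name__=='__main__':
    s=snap('wrist'); print(*bracket(s,eval(sys.argv[1])))
E
python3 br.py '(225,105,310,225)'
```

```text
[ 0.4483 -0.2593] -3.2987206 (55.141727447509766, 108.80138397216797) [ 0.4601 -0.26  ] [ 0.4583 -0.2599]
```

```bash
python3 -m jog '[[0,0,-0.037,-0.035,-0.03,-0.2,-1],[0,0,-0.037,-0.035,-0.03,-0.4,-1],[0,0,-0.037,-0.035,-0.03,-0.6,-1],[0,0,-0.037,-0.035,-0.03,-0.8,-1],[0,0,-0.037,-0.035,-0.03,-0.8,-1],[0,0,-0.037,-0.035,-0.03,-0.8,-1]]' 40
python3 - <<'E'
from br import *
s=snap('wrist','w3.png'); print(*bracket(s,(205,100,330,300)))
E
```

```text
clock: 6.77
ee_pos: [0.455, -0.2541, 0.1045]
eef_rot: [-0.002, 1.0, -0.027, -0.001]
force: [0.2, -0.0, 0.3]
width: 0.0856
grip_force: 0.0
[ 0.4484 -0.2597] -3.0986054 (56.74330139160156, 109.55939483642578) [ 0.46   -0.2601] [ 0.4583 -0.2603]
```

View pics/w3.png

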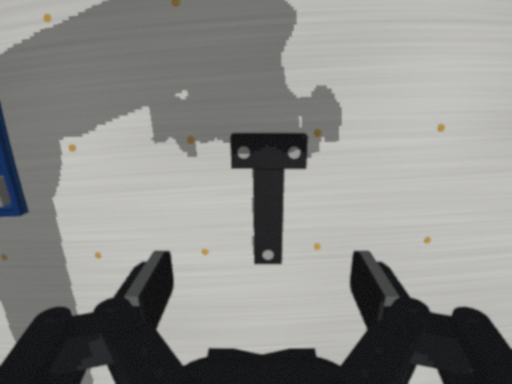

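Bracket between the fingers, but its stem (268) lies right of the finger midline (261): the tool is still ~5 mm short in -y. Let it settle and read again.

```bash
python3 -m jog '[[0,0,0,0,0,0,-1],[0,0,0,0,0,0,-1]]'; python3 -c "
from h import *
for i in range(3): s=snap('wrist'); st=env.read_state(); print(st['ee_pos'],s['eye'],rot(st['eef_rot']).as_euler('zyx',degrees=True))"
```

```text
clock: 6.98
ee_pos: [0.4564, -0.2571, 0.1073]
eef_rot: [0.001, 1.0, -0.028, 0.002]
force: [-0.9, -1.0, -0.2]
width: 0.0853
grip_force: 0.0
[ 0.45617045 -0.25718438  0.10707   ] [ 0.53641155 -0.26224418  0.24984568] [  3.28456962   0.19594602 179.92702914]
[ 0.45592    -0.25718818  0.10684854] [ 0.5362245  -0.26233676  0.24964188] [3.29629930e+00 1.68512286e-01 1.79935723e+02]
[ 0.45567349 -0.25712231  0.10654096] [ 0.53604422 -0.26237314  0.2493404 ] [3.30687757e+00 1.34836603e-01 1.79954289e+02]
```

```bash
python3 -m jog '[[0,0,0,-0.007,-0.019,-0.15,-1],[0,0,0,-0.007,-0.019,-0.3,-1],[0,0,0,-0.007,-0.019,-0.45,-1],[0,0,0,-0.007,-0.019,-0.6,-1],[0,0,0,-0.007,-0.019,-0.69,-1],[0,0,0,-0.007,-0.019,-0.69,-1],[0,0,0,-0.007,-0.019,-0.69,-0.2],[0,0,0,-0.007,-0.019,-0.69,-0.2]]' 40; python3 -c "
from h import *
st=env.read_state(); print(st['ee_pos'])"
```

```text
clock: 7.8
ee_pos: [0.4546, -0.2604, 0.0029]
eef_rot: [0.001, 1.0, -0.029, 0.001]
force: [0.4, -0.8, 0.7]
width: 0.0641
grip_force: 0.0
[ 0.45463257 -0.2604202   0.00286092]
```

```bash
python3 -m jog '[[0,0,0,0,0,0,0.3],[0,0,0,0,0,0,0.6],[0,0,0,0,0,0,1],[0,0,0,0,0,0,1],[0,0,0,0,0,0,1],[0,0,0,0,0,0,1],[0,0,0,0,0,0,1]]' 50 && python3 -m jog '[[0,0,0,0,0,0.1,1],[0,0,0,0,0,0.2,1],[0,0,0,0,0,0.35,1],[0,0,0,0,0,0.5,1],[0,0,0,0,0,0.6,1],[0,0,0,0,0,0.6,1],[0,0,0,0,0,0.6,1]]'
python3 - <<'E'
from br import *
s=snap('wrist','w4.png'); print(env.read_state()['ee_pos'])
E
```

```text
clock: 8.38
ee_pos: [0.4546, -0.2601, 0.0029]
eef_rot: [0.0, 1.0, -0.029, 0.001]
force: [0.2, 0.4, 6.2]
width: 0.0222
grip_force: 49.9
clock: 8.97
ee_pos: [0.4541, -0.2596, 0.0921]
eef_rot: [0.0, 1.0, -0.029, 0.001]
force: [-0.1, 0.7, -2.0]
width: 0.0226
grip_force: 49.4
[ 0.4535 -0.2591  0.0912]
```

View pics/w4.png

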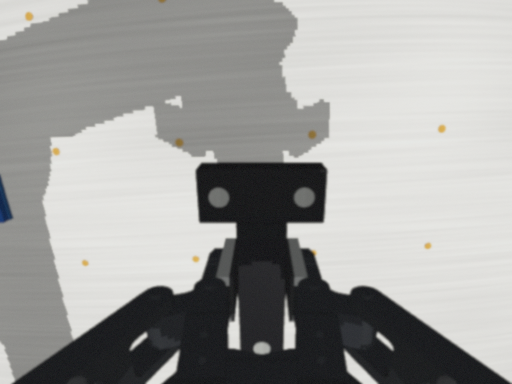

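Bracket held, crossbar at (197–327, 163–222), level and straight in the hand. Carry it above the tray and re-measure both there.

```bash
python3 -m jog '[[0,0,0.01,0.1,0.2,0.1,1],[0,0,0.02,0.2,0.4,0.2,1],[0,0,0.03,0.3,0.6,0.3,1],[0,0,0.03,0.4,0.8,0.4,1],[0,0,0.03,0.5,1,0.5,1]]' && python3 -m jog '[[0,0,0,0.1,0.2,0.1,1],[0,0,0,0.19,0.4,0.1,1],[0,0,0,0.19,0.6,0.1,1],[0,0,0,0.19,0.8,0.1,1],[0,0,0,0.19,0.8,0.1,1],[0,0,0,0.19,0.8,0.1,1],[0,0,0,0.19,0.8,0.1,1]]'
python3 - <<'E'
from br import *
s=snap('wrist','w5.png'); st=env.read_state(); print(st['ee_pos'],st['eef_rot'],st['grip_force'])
m=mask(s,(95,80,30),(130,255,255),(0,0,512,384),3); c=big(m); print(cv2.boundingRect(c)); r,b=rect(s,c,0.011); print('tray',r,'\n',b)
E
```

```text
clock: 9.43
ee_pos: [0.5283, -0.1079, 0.1656]
eef_rot: [-0.0, 1.0, -0.006, -0.002]
force: [0.4, -0.7, -1.3]
width: 0.0227
grip_force: 49.5
clock: 10.02
ee_pos: [0.5565, 0.0097, 0.1803]
eef_rot: [0.001, 1.0, -0.006, -0.001]
force: [-0.9, -0.0, -1.3]
width: 0.023
grip_force: 49.5
[0.5567 0.0088 0.1807] [ 0.0006  1.     -0.0064 -0.0011] 49.534977078437805
(206, 111, 110, 53)
tray ((589.6705932617188, 8.946300506591797), (106.62042236328125, 51.88833999633789), 89.31671905517578) 
 [[563.0925 -44.0507]
 [614.9772 -44.6695]
 [616.2487  61.9433]
 [564.364   62.5621]]
```

View pics/w5.png

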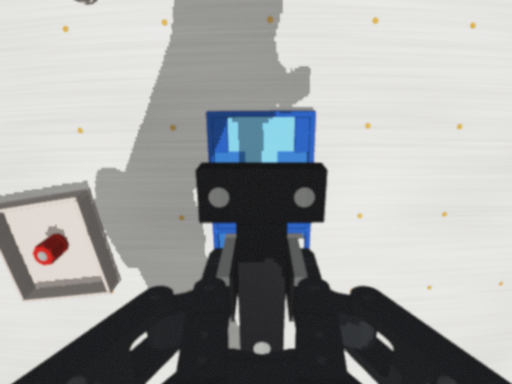

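Bracket held over the tray: crossbar (197–327, 163–222), tray's +x edge at row 111, columns 207–316. The bin with the red knob lying inside the walls at left. Now the bracket's pose in the hand, from its crossbar.

```bash
python3 - <<'E'
from br import *
s=snap('wrist'); st=env.read_state(); T=st['ee_pos']; Rt=rot(st['eef_rot'])
m=mask(s,(0,0,0),(180,255,60),(190,155,335,226))
for c0,c1 in ((215,310),):
    rows=[]; 
    for c in range(c0,c1): rows.append((c,np.nonzero(m[:,c])[0][0]))
p=onplane(s,rows,T[2]+0.011); k=np.polyfit(p[:,1],p[:,0],1); print('front x',p[:,0].mean(),'yaw deg',np.degrees(-np.arctan(k[0])))
l=[];r=[]
for y in range(178,205): q=np.nonzero(m[y])[0]; l.append((q[0],y)); r.append((q[-1],y))
L=onplane(s,l,T[2]+0.011); Rr=onplane(s,r,T[2]+0.011); print('y edges',np.median(L[:,1]),np.median(Rr[:,1]),'mid',(np.median(L[:,1])+np.median(Rr[:,1]))/2)
print('tcp',T,Rt.as_matrix()[:,0])
E
```

```text
front x 0.6064682661638607 yaw deg -0.9641693689901965
y edges 0.035391570127208914 -0.019971402531669322 mid 0.007710083797769796
tcp [0.5569 0.0083 0.1811] [ 0.9999 -0.0138 -0.0015]
```

```bash
python3 -m jog '[[0,0,0,0,0.008,-0.2,1],[0,0,0,0,0.008,-0.4,1],[0,0,0,0,0.008,-0.6,1],[0,0,0,0,0.008,-0.8,1],[0,0,0,0,0.008,-0.9,1],[0,0,0,0,0.008,-0.9,1],[0,0,0,0,0.008,-0.9,1],[0,0,0,0,0.008,-0.9,1]]' && python3 - <<'E'
from br import *
s=snap('wrist','w6.png')
m=mask(s,(95,80,30),(130,255,255),(0,0,512,384),3); c=big(m); print(cv2.boundingRect(c)); r,b=rect(s,c,0.011); print('tray',r)
for i in range(3): st=env.read_state(); print(st['ee_pos'],rot(st['eef_rot']).as_matrix()[:,0]); snap('wrist')
E
```

```text
clock: 10.78
ee_pos: [0.5585, 0.0102, 0.0479]
eef_rot: [0.0, 1.0, -0.006, 0.001]
force: [-0.2, -0.2, -1.9]
width: 0.0225
grip_force: 49.5
(169, 130, 186, 164)
tray ((561.507568359375, 9.273902893066406), (106.68612670898438, 110.27983093261719), 89.44994354248047)
[0.5588 0.0105 0.0483] [ 0.9999 -0.0121  0.0034]
[0.5587 0.0108 0.0484] [ 0.9999 -0.0117  0.0035]
[0.5586 0.0111 0.0484] [ 0.9999 -0.0114  0.0033]
```

View pics/w6.png

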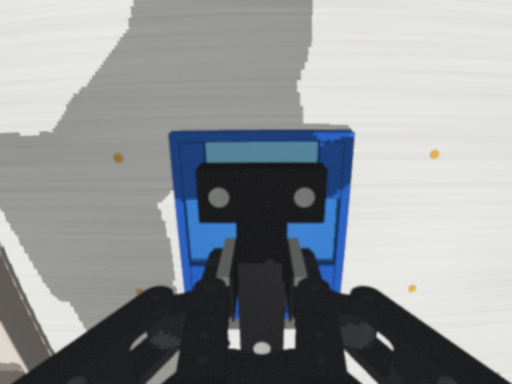

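Crossbar (197–326,163–222) is centred on the tray (169–354) with the pale wide end just ahead. Small correction, lower gently.

```bash
python3 -m jog '[[0,0,0,-0.012,-0.009,-0.06,1],[0,0,0,-0.012,-0.009,-0.12,1],[0,0,0,-0.012,-0.009,-0.17,1],[0,0,0,-0.012,-0.009,-0.2,1],[0,0,0,-0.012,-0.009,-0.22,1],[0,0,0,-0.012,-0.009,-0.24,1],[0,0,0,-0.012,-0.009,-0.24,1],[0,0,0,-0.012,-0.009,-0.24,1]]'
```

```text
clock: 11.65
ee_pos: [0.5557, 0.01, 0.0107]
eef_rot: [0.0, 1.0, -0.005, -0.0]
force: [0.8, 0.5, -1.2]
width: 0.0226
grip_force: 49.6
```

```bash
python3 -m jog '[[0,0,0,0.003,0,-0.01,1],[0,0,0,0.003,0,-0.02,1],[0,0,0,0.003,0,-0.025,1],[0,0,0,0.003,0,-0.025,1],[0,0,0,0.003,0,-0.025,1]]'
```

```text
clock: 12.07
ee_pos: [0.5561, 0.0101, 0.0071]
eef_rot: [-0.0, 1.0, -0.005, 0.0]
force: [-0.2, 0.6, -1.7]
width: 0.0226
grip_force: 49.6
```

```bash
python3 -m jog '[[0,0,0,0,0,-0.005,1],[0,0,0,0,0,-0.01,1],[0,0,0,0,0,-0.01,1],[0,0,0,0,0,-0.01,1]]'
```

```text
clock: 12.4
ee_pos: [0.5562, 0.0101, 0.0069]
eef_rot: [-0.0, 1.0, -0.006, 0.0]
force: [-1.5, 0.3, 7.5]
width: 0.0225
grip_force: 50.6
```

Contact with the floor (7.5 N). Release and back off.

```bash
python3 -m jog '[[0,0,0,0,0,0,0.3],[0,0,0,0,0,0,0.0],[0,0,0,0,0,0,-0.1],[0,0,0,0,0,0,-0.1],[0,0,0,0,0,0,-0.1],[0,0,0,0,0,0,-0.1]]' && python3 -m jog '[[0,0,0,0,0,0.1,-0.1],[0,0,0,0,0,0.25,-0.1],[0,0,0,0,0,0.45,-0.1],[0,0,0,0,0,0.65,-0.1],[0,0,0,-0.1,0,0.9,-1],[0,0,0,-0.1,0,1,-1],[0,0,0,-0.1,0,1,-1],[0,0,0,-0.1,0,1,-1]]'
python3 - <<'E'
from br import *
s=snap('wrist','w7.png')
m=mask(s,(95,80,30),(130,255,255),(0,0,512,384),25); c=big(m); x,y,w,h=cv2.boundingRect(c); print(x,y,w,h); r,b=rect(s,c,0.011); print('tray',r)
print(*bracket(s,(x+6,y+6,x+w-6,min(y+h,340)),0.018,45))
E
```

```text
clock: 12.9
ee_pos: [0.5561, 0.0101, 0.0054]
eef_rot: [0.0, 1.0, -0.005, -0.0]
force: [0.4, -0.2, -0.2]
width: 0.0469
grip_force: 0.0
clock: 13.57
ee_pos: [0.5415, 0.0103, 0.1563]
eef_rot: [-0.0, 1.0, -0.005, 0.001]
force: [-0.4, -0.3, -0.1]
width: 0.0853
grip_force: 0.0
202 97 120 167
tray ((531.509521484375, 9.38912582397461), (106.65387725830078, 167.71017456054688), 89.51774597167969)
[0.5501 0.0097] -0.65530556 (54.548274993896484, 106.3530502319336) [0.5667 0.0095] [0.5601 0.0096]
```

View pics/w7.png

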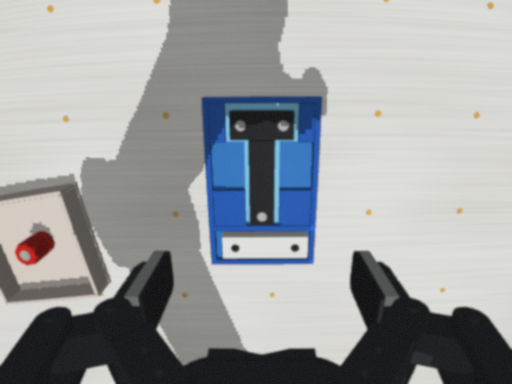

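The bracket sits in the T (crossbar 230–294, 111–139) with an even pale margin all round. It measures (550.1, 9.7) against a slot point of (551.0, 9.2), and the yaw error is about 0.2°. The bar is in place and the knob is in the bin, so I'm handing in.

```bash
python3 -c "
from rig import env
print(env.finish_job())"
```

```text
the job is handed in; nothing more can be done
None
```

The red knob is in the white bin and the black T bracket is seated flat in its compartment, about 1 mm off the slot point by the wrist camera; the job was handed in at about 14 s, and no verdict came back.

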